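# Hang the test weight and hold the enabling lever half-way

## Task

Hang the blue test weight by its handle on the hook of the load-check stand and let go of it so that it hangs still; then push the sprung enabling lever down with the fingers until its pointer stands in the green band, about half-way. Never push it through to the red zone, which trips the stop, and leave the other things alone. Finish while still holding the lever in the green band: it springs up when let go, so the program ends with the fingers pressing on it.

Things in the scene. Friction and masses are not known exactly. Their poses are not given: they have to be found in the camera images.
- test_weight: Blue round test weight with a steel D handle on top, about 0.4 kg, 92 mm tall in all. Origin: centre of its underside. Blue body 56 mm diameter, 36 mm tall. The handle stands upright in the weight's own y-z plane: 46 mm wide along y outside, 30 mm inside; its bars are 8 mm thick and 10 mm deep (x).
- weight_mid (a point): Centre of the test weight, half-way up (46 mm above its underside); axes as the weight. The handle can be gripped from above across its two outer sides (46 mm along the weight's y), about 18 mm below its top (28 mm above this point), which leaves its opening free for the hook.
- handle_under (a point): Middle of the underside of the handle's top bar, 84 mm above the weight's underside: it comes to lie on the hook. Axes as the weight. The handle's opening runs from 36 to 84 mm above the underside (48 mm tall, 30 mm wide), the top bar from 84 to 92 mm.
- load_stand: Fixed grey stand: base 110 x 90 mm, column at its centre (origin, on the table), with a dark 44 mm load cell block on the column axis, 143 to 187 mm high. From the block a steel hook (10 mm round bar) runs level towards the stand's own -x. Nothing of the stand is higher than 190 mm.
- hook_seat (a point): Top of the hook's level bar, 170 mm above the table, 70 mm in front (stand's -x) of the column axis. Axes as the stand: x from the hook's tip to the column, z up. From here the level bar runs 48 mm back to the block and 30 mm forward, then turns up to the tip, whose top is 190 mm above the table and whose front is 52 mm in front of this point.
- lever_station: Fixed grey box with the enabling lever, 190 x 90 mm (x, y), 28 mm high; origin: centre of its underside. The lever's hinge is at its x = +60 mm, 70 mm high, along y; the lever reaches to -x. Left of the lever (y = 19 to 45 mm, x = -36 mm, to 108 mm high) a white scale plate faces -x, with a green band and below it a red zone; the lever's black pointer moves down in front of it.
- lever_pad (a point): Centre of the upper face of the black rubber press pad (42 x 40 mm) at the lever's free end, 130 mm from the hinge; about 106 mm above the table when the lever is up, 83 mm in the middle of its travel. Moves with the lever; at the middle of its travel the pad is level.
- tape_measure: Yellow tape measure, 64 x 84 x 32 mm, bystander; origin: centre of its underside.
- pliers: Red-handled pliers, 171 x 56 x 14 mm, bystander; origin: centre of its underside.
- oil_bottle: Cream oil bottle with red nozzle, 46 mm wide, 134 mm tall, bystander; origin: centre of its underside.
- enable_lever (a joint): Press angle of the sprung lever (22 x 12 mm steel bar): 0 rad = up, at rest, 0.18 = level, 0.36 = bottom stop. Pointer in the green band from 0.11 to 0.26, in the red zone from 0.30. 0.01 rad is 1.3 mm at the pad. The spring pushes the pad up with about 2.5 N at 0, 7 N at the middle, 12 N at the bottom, and returns the lever when let go.
Not all that is in view belongs to the job. Of the things shaped like the test_weight, the blue one is meant.

How it is judged:
By the outcome, as a careful person would: the job done as asked, in the order asked, and still so for the second after the job is handed in, while the arm keeps its last pose, push and grip.
It also fails if it takes over 64 s, if anything falls off the work surface, if the arm or the gripper's body presses on something with over 40 N, if the wrist force passes 120 N, or if a joint passes its speed limit or range.

## Robot

A 7-joint arm with a two-finger parallel gripper is mounted at the origin on a cart in front of the work surface, level with it; the furniture and walls round the work are solid. World frame = base frame: x ahead of the robot, y to its left, z up, the work surface at z = 0. Lengths are in m, angles in rad, forces in N, time in s.
With the tool pointing down it reaches from about 0.425 to 0.925 m from the base axis. Payload 6.8 kg.
Tool frame: the origin (TCP) lies at the very end of the fingers, on their centre line; the grasp point (between the pads) lies 19 mm behind it; x points along the fingers, y is the direction in which the jaws open and shut, and the axes are right-handed (so a half turn about x gives the same grasp; the last joint's range is limited). The gripper opens to 88 mm and grips with 3 to 60 N. Pads are 20 mm wide; open, the fingers measure 115 mm over their backs; the gripper's body (75 mm by 178 mm) begins 61 mm behind the grasp point.
Start: joints at [1.135, 0.477, 0.022, 1.555, -0.011, 1.109, -0.083], TCP at [0.217, -0.639, 0.223] pointing down, gripper open.
Joint ranges: [-2.96, 2.96], [-0.34, 2.1], [-1.41, 1.46], [0.24, 2.44], [-1.37, 4.51], [0.17, 1.92], [-2.96, 2.96]. Speed limits (rad/s): [2.39, 2.39, 3.14, 3.14, 3.14, 3.14, 3.14].

## Interface

Orientations are given as a unit quaternion [w, x, y, z].
In Python, from bench import readout, grab_frame, camera_params, robot, recognise gives the robot as it stands.
- The arm moves only by the tool step_arm, never from a script. Its argument "plan" is a list of rows, each an object of numbers: "x", "y", "z": the shift along the tool's x, y, z in mm; "rx", "ry", "rz": the turn, a rotation vector about the tool's x, y, z in rad; "fingers": the finger opening in mm, from 0 to 87.8. A call has 1 to 8 rows; each row is the pose to reach, as a shift and turn from the pose commanded when the call began, along the tool's axes at that moment; what a row does not reach only later rows make up. A row lasts 1/12 s, in which the tool goes at most 41.7 mm and 7.16 degrees, less where a joint would pass 70% of its speed; a pose out of reach is approached as far as the arm can. A call with a gripper value outside its range is refused whole. The fingers move at their own pace and stop on an object; "force" is the grip in N (left out, the last holds). Time passes only in rows, so rows that repeat a pose let the fingers close. It gives the time, the measured TCP pose, the force and the opening at its end, in the units of the state.
- readout.read_state(): the state, without advancing time (a new reading comes with each control period).
- grab_frame(name): name is "scene" or "side" or "wrist"; returns the picture (400x640x3 uint8, blue, green, red); there is no depth.
- camera_params(name): a dict with "K" (3x3 intrinsics, pixels), "extrinsics" (4x4, takes a point from camera to world coordinates); the wrist camera has in their place "mount" (4x4, takes a point from camera to tool coordinates, whose origin is the TCP and whose axes are the tool frame's). Camera axes: x right, y down, z forward; pixel columns grow to the right and rows downward; lengths in m; the calibration is good to about 2 mm. A picture is of the moment at which its call begins: read the wrist's pose just before it. camera_params takes no time and is no camera call.
- robot.job_done(): hands the job in, once; it reports no verdict.
Trained networks look in the newest picture that a camera, given by its name, has taken for a name from the list of things; names that differ only in an ending like _2 or _b are one class to them, and where a whole thing is asked for, a point or a joint stands for the part that bears it (a point fixed in the world has none). Each returns a list of dicts, best first, with "conf" (0 to 1); they miss things now and then, are a little off and sometimes report something else, mostly with a low value. They report only what shows in the picture. A call takes as long as a camera call. They do not tell look-alikes from the thing itself.
- recognise(camera, thing): "box" ([left, top, right, bottom] as shares, 0 to 1, of the picture: columns of its width, rows of its height, round what is visible of it).
The state is a dict: "clock": time; "qpos": joint angles; "qd": joint speeds; "tau": joint torques, N m; "eef_pos": TCP position; "tool_rot": TCP orientation; "force": force on the tool from outside, world axes, zero at the start; "ft_torque": the same for the moment, N m; "grip_width": finger opening in m.
Only numpy, scipy, OpenCV 4.12 (cv2) and the standard library are available. Lean on these libraries where they do the work, as an engineer would, in place of code of your own. Each camera call takes 0.05 s, during which the arm holds its last target. There are 200 camera calls.

## Working session

There is one attempt and no reset: what is moved stays moved. The work goes in short steps, Python scripts to look and compute and a tool call to move; the robot and the scene stay as the last step left them, time stands still between calls to the robot, and variables do not carry over. Pictures are saved under pics/ and viewed, about 8 in all and at most 12, crops included, and the job is handed in when it is done.

Besides the shell and the picture viewer there is one more tool, called as a command line: name --argument value ..., lists and objects as JSON in quotes. step_arm: Moves the arm, as the interface text tells. Its arguments: {"type":"object","properties":{"plan":{"type":"array"},"force":{"type":"number"}},"required":["plan"]}

```bash
ls; mkdir -p pics; cat > h.py <<'E'
import numpy as np, cv2
from bench import readout, grab_frame, camera_params, robot, recognise
from scipy.spatial.transform import Rotation as R
def Rq(q): return R.from_quat([q[1],q[2],q[3],q[0]]).as_matrix()
def cam(name,st=None):
    p=camera_params(name); K=np.array(p["K"])
    if name=="wrist":
        T=np.eye(4);T[:3,:3]=Rq(st["tool_rot"]);T[:3,3]=st["eef_pos"]
        return K,T@np.array(p["mount"])
    return K,np.array(p["extrinsics"])
def ray(c,u,v):
    K,E=c; d=E[:3,:3]@np.linalg.solve(K,[u,v,1]); return E[:3,3],d/np.linalg.norm(d)
def onz(c,u,v,z):
    o,d=ray(c,u,v); return o+d*(z-o[2])/d[2]
def proj(c,P):
    K,E=c; P=np.atleast_2d(P); q=(P-E[:3,3])@E[:3,:3]; q=q@K.T; return q[:,:2]/q[:,2:]
def tri(rays):
    A=0;b=0
    for o,d in rays:
        M=np.eye(3)-np.outer(d,d);A=A+M;b=b+M@o
    x=np.linalg.solve(A,b); return x,[np.linalg.norm((np.eye(3)-np.outer(d,d))@(x-o)) for o,d in rays]
def snap(name,fn=None):
    st=readout.read_state(); im=grab_frame(name)
    if fn: cv2.imwrite("pics/"+fn,im)
    return im,cam(name,st),st
E
python3 - <<'E'
from h import *
for n in ["scene","side"]:
    im,c,st=snap(n,n+"0.png")
    print(n,c[1][:3].round(3).tolist(),c[0][0].tolist())
    for t in ["test_weight","load_stand","lever_station","lever_pad","tape_measure","pliers","oil_bottle"]:
        for r in recognise(n,t)[:4]: 
            print(t,round(r["conf"],2),(np.array(r["box"])*[640,400,640,400]).round(0))
print(st)
a=cv2.imread("pics/scene0.png");b=cv2.imread("pics/side0.png")
E
```

```text
pics
scene [[-0.628, -0.354, 0.693, -0.316], [-0.778, 0.265, -0.57, 0.772], [0.018, -0.897, -0.441, 0.718]] [440.8506068117956, 0.0, 313.29481063008353]
test_weight 0.97 [394. 214. 414. 245.]
test_weight 0.55 [357. 194. 367. 225.]
test_weight 0.52 [374. 201. 389. 234.]
test_weight 0.52 [190. 234. 229. 258.]
load_stand 0.87 [288. 183. 340. 248.]
lever_station 0.78 [237. 235. 295. 299.]
lever_pad 0.78 [248. 241. 282. 263.]
tape_measure 0.76 [332. 257. 362. 276.]
pliers 0.55 [189. 232. 229. 260.]
oil_bottle 0.58 [336. 171. 346. 205.]
side [[0.998, -0.016, 0.066, 0.511], [-0.066, -0.501, 0.863, -0.984], [0.019, -0.865, -0.501, 0.704]] [476.41747498454043, 0.0, 311.9170919814574]
test_weight 0.86 [317. 265. 343. 308.]
test_weight 0.8 [229. 268. 255. 312.]
test_weight 0.7 [271. 262. 299. 308.]
test_weight 0.65 [297. 245. 320. 284.]
load_stand 0.59 [273. 175. 345. 250.]
lever_station 0.64 [250. 167. 315. 208.]
lever_pad 0.56 [254. 164. 309. 185.]
lever_pad 0.19 [273. 177. 346. 251.]
tape_measure 0.92 [232. 224. 264. 251.]
pliers 0.75 [329. 182. 382. 197.]
oil_bottle 0.87 [387. 265. 414. 318.]
{'clock': 0.4, 'qpos': array([ 1.13489654,  0.47714095,  0.02242358,  1.5555232 , -0.01148994,
        1.10930294, -0.08312515]), 'qd': array([ 0.00016695, -0.00051531, -0.00062364, -0.00103135, -0.00026587,
        0.0009091 , -0.00093658]), 'tau': array([-2.29855817e-03, -5.82053483e+01,  1.53044030e+00, -2.72534913e+01,
       -5.43971022e-02,  1.21186866e-02,  7.49939613e-05]), 'eef_pos': array([ 0.21728692, -0.639008  ,  0.22251767]), 'tool_rot': array([-0.11527096, -0.69760933, -0.11543747,  0.69765896]), 'force': array([-0.61729111, -0.90207128, -0.26965672]), 'ft_torque': array([-0.0019404 , -0.01197587,  0.01340178]), 'grip_width': 0.08827174141533362}
```

```bash
python3 - <<'E'
import cv2,numpy as np
a=cv2.imread("pics/scene0.png")[160:310,180:440];b=cv2.imread("pics/side0.png")[150:330,210:430]
a=cv2.resize(a,(520,300),interpolation=2);b=cv2.resize(b,(366*1,300),interpolation=2)
cv2.imwrite("pics/a1.png",cv2.resize(cv2.imread("pics/scene0.png")[160:310,180:440],(800,462),interpolation=2))
cv2.imwrite("pics/b1.png",cv2.resize(cv2.imread("pics/side0.png")[150:330,210:430],(733,600),interpolation=2))
E
```

```text
(no output)
```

View pics/a1.png

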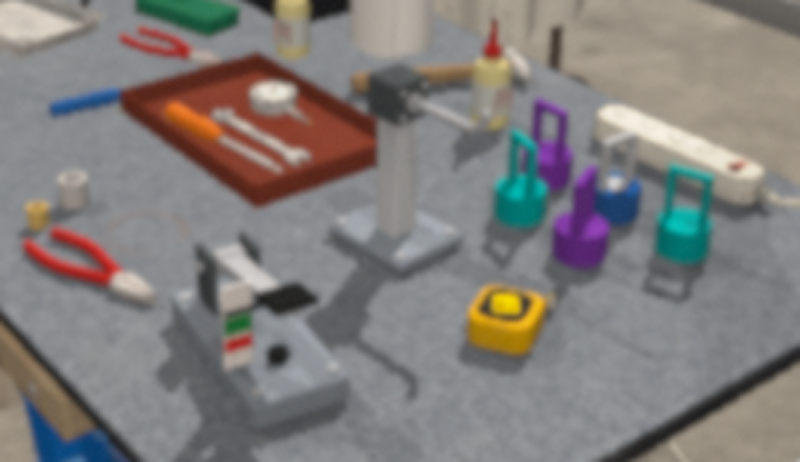

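View pics/b1.png

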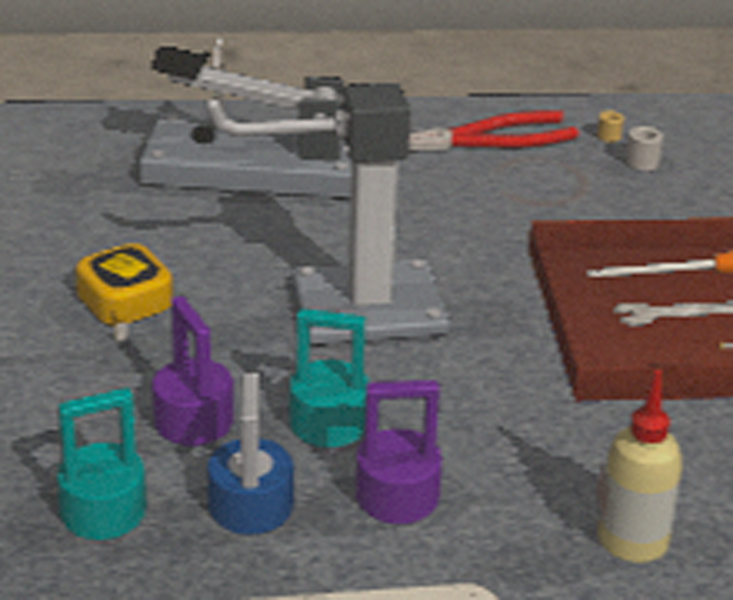

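```bash
python3 - <<'E'
from h import *
A=cv2.imread("pics/scene0.png");B=cv2.imread("pics/side0.png")
ca=cam("scene");cb=cam("side")
def blobs(im,lo,hi,amin=25):
    m=cv2.inRange(cv2.cvtColor(im,cv2.COLOR_BGR2HSV),lo,hi)
    n,l,s,c=cv2.connectedComponentsWithStats(m)
    return [(c[i].round(1).tolist(),s[i].tolist()) for i in range(1,n) if s[i][4]>amin]
rng={"blue":((100,120,40),(118,255,255)),"teal":((82,100,60),(97,255,255)),"purple":((128,90,40),(160,255,255))}
for k,(lo,hi) in rng.items():
    for nm,im,c in(("scene",A,ca),("side",B,cb)):
        for cc,s in blobs(im,lo,hi):
            # bottom centre contact
            print(k,nm,cc,s,"onz.018",onz(c,s[0]+s[2]/2,cc[1],.018 if k=="blue" else .035).round(3))
def bx(off,sc,u,v): return (off[0]+u/sc,off[1]+v/sc)
a=lambda u,v:ray(ca,*bx((180,160),800/260,u,v)); b=lambda u,v:ray(cb,*bx((210,150),733/220,u,v))
print("tip",tri([a(475,128),b(214,105)]))
print("hook root",tri([a(413,100),b(338,127)]))
print("tape",onz(ca,*bx((180,160),800/260,507,330),.015),onz(cb,*bx((210,150),733/220,125,285),.016))
for n,p in dict(L=(345,232),F=(403,270),R=(460,235)).items(): print("base corner",n,onz(ca,*bx((180,160),800/260,*p),0.012).round(3))
for n,p in dict(nl=(300,335),nr=(447,328),fl=(297,265),fr=(432,262)).items(): print("base corner side",n,onz(cb,*bx((210,150),733/220,*p),0.012).round(3))
print("pad",tri([a(283,297),b(180,62)]))
for n,p in dict(nl=(140,170),).items(): print("lev corner",onz(cb,*bx((210,150),733/220,*p),0.028).round(3))
for p in [(350,378),(258,405),(175,293)]: print("lev scene",onz(ca,*bx((180,160),800/260,*p),0.028).round(3))
E
```

```text
blue scene [207.1, 192.7] [197, 189, 21, 8, 81] onz.018 [1.064 0.141 0.018]
blue scene [380.9, 226.1] [374, 219, 14, 14, 123] onz.018 [ 0.503 -0.188  0.018]
blue scene [231.9, 356.5] [188, 291, 90, 109, 4949] onz.018 [0.309 0.465 0.018]
blue scene [302.3, 370.7] [285, 345, 41, 55, 992] onz.018 [0.187 0.369 0.018]
blue side [481.5, 214.0] [476, 205, 12, 20, 110] onz.018 [1.076 0.124 0.018]
blue side [285.2, 297.1] [273, 282, 25, 28, 470] onz.018 [ 0.519 -0.199  0.018]
blue side [396.3, 394.3] [311, 387, 156, 13, 1495] onz.018 [ 0.691 -0.454  0.018]
teal scene [245.1, 87.0] [231, 85, 27, 6, 94] onz.018 [ 2.498 -0.877  0.035]
teal scene [348.9, 221.0] [341, 202, 17, 32, 341] onz.018 [ 0.568 -0.108  0.035]
teal scene [401.9, 232.0] [393, 214, 18, 32, 385] onz.018 [ 0.419 -0.19   0.035]
teal side [308.0, 265.1] [297, 243, 24, 41, 711] onz.018 [ 0.575 -0.112  0.035]
teal side [239.9, 291.4] [227, 266, 27, 46, 859] onz.018 [ 0.424 -0.197  0.035]
purple scene [359.3, 208.2] [353, 192, 13, 30, 204] onz.018 [ 0.613 -0.197  0.035]
purple scene [368.7, 233.5] [360, 214, 19, 33, 375] onz.018 [ 0.
[... 321 characters left out ...]
([0.58780742, 0.02319163, 0.16402769]), [np.float64(0.0018752726949597823), np.float64(0.0018752726949596997)])
tape [0.40795407 0.05816755 0.015     ] [0.42584814 0.04299411 0.016     ]
base corner L [0.638 0.069 0.012]
base corner F [0.546 0.067 0.012]
base corner R [ 0.563 -0.02   0.012]
base corner side nl [ 0.558 -0.022  0.012]
base corner side nr [ 0.669 -0.018  0.012]
base corner side fl [0.56  0.072 0.012]
base corner side fr [0.668 0.073 0.012]
pad (array([0.46579037, 0.25914904, 0.10098753]), [np.float64(0.0005670523515213916), np.float64(0.0005670523515213544)])
lev corner [0.431 0.201 0.028]
lev scene [0.423 0.222 0.028]
lev scene [0.44  0.303 0.028]
lev scene [0.623 0.273 0.028]
```

```bash
cat >> h.py <<'E'
def Rdown(yaw):  # tool x down, tool y along world angle yaw
    x=np.array([0,0,-1.]); y=np.array([np.cos(yaw),np.sin(yaw),0]); return np.c_[x,y,np.cross(x,y)]
def plan(p,yaw):
    st=readout.read_state(); M=Rq(st["tool_rot"]); d=M.T@(np.array(p)-st["eef_pos"])*1000
    rv=R.from_matrix(M.T@Rdown(yaw)).as_rotvec()
    print("clock",round(st["clock"],2),"pos",np.round(st["eef_pos"],4),"yaw",round(np.arctan2(M[1,1],M[0,1]),3),"tool axes\n",M.round(2),"\nF",st["force"].round(1),"w",round(st["grip_width"],4))
    print("shift",d.round(1),"rv",rv.round(3))
E
python3 - <<'E'
from h import *
plan([.505,-.195,.26],np.pi/2); plan([.505,-.195,.26],-np.pi/2)
print(np.array(camera_params("wrist")["mount"]).round(3))
E
```

```text
clock 0.8 pos [ 0.2173 -0.6391  0.2227] yaw -1.243 tool axes
 [[ 0.    0.32 -0.95]
 [-0.   -0.95 -0.32]
 [-1.    0.   -0.  ]] 
F [-0.6  0.4 -0.9] w 0.0879
shift [ -37.4 -327.8 -415.3] rv [-2.814  0.    -0.   ]
clock 0.8 pos [ 0.2173 -0.6391  0.2227] yaw -1.243 tool axes
 [[ 0.    0.32 -0.95]
 [-0.   -0.95 -0.32]
 [-1.    0.   -0.  ]] 
F [-0.6  0.4 -0.9] w 0.0879
shift [ -37.4 -327.8 -415.3] rv [ 0.328 -0.    -0.   ]
[[-0.001 -0.278  0.96  -0.162]
 [ 1.     0.001  0.002 -0.001]
 [-0.002  0.96   0.278 -0.076]
 [ 0.     0.     0.     1.   ]]
```

step_arm --plan '[{"x": -10,"y": -320,"z": -420,"rx": 0.328},{"x": -10,"y": -320,"z": -420,"rx": 0.328},{"x": -10,"y": -320,"z": -420,"rx": 0.328},{"x": -10,"y": -320,"z": -420,"rx": 0.328},{"x": -10,"y": -320,"z": -420,"rx": 0.328},{"x": -10,"y": -320,"z": -420,"rx": 0.328},{"x": -10,"y": -320,"z": -420,"rx": 0.328},{"x": -10,"y": -320,"z": -420,"rx": 0.328}]'

```text
invalid input
```

```bash
python3 - <<'E'
from h import *
plan([.52,-.195,.22],-np.pi/2)
E
```

```text
clock 0.8 pos [ 0.2173 -0.6391  0.2227] yaw -1.243 tool axes
 [[ 0.    0.32 -0.95]
 [-0.   -0.95 -0.32]
 [-1.    0.   -0.  ]] 
F [-0.6  0.4 -0.9] w 0.0879
shift [   2.6 -323.  -429.5] rv [ 0.328 -0.    -0.   ]
```

step_arm --plan '[{"x": 0,"y": -320,"z": -430,"rx": 0.328,"ry": 0,"rz": 0,"fingers": 80},{"x": 0,"y": -320,"z": -430,"rx": 0.328,"ry": 0,"rz": 0,"fingers": 80},{"x": 0,"y": -320,"z": -430,"rx": 0.328,"ry": 0,"rz": 0,"fingers": 80},{"x": 0,"y": -320,"z": -430,"rx": 0.328,"ry": 0,"rz": 0,"fingers": 80},{"x": 0,"y": -320,"z": -430,"rx": 0.328,"ry": 0,"rz": 0,"fingers": 80},{"x": 0,"y": -320,"z": -430,"rx": 0.328,"ry": 0,"rz": 0,"fingers": 80},{"x": 0,"y": -320,"z": -430,"rx": 0.328,"ry": 0,"rz": 0,"fingers": 80},{"x": 0,"y": -320,"z": -430,"rx": 0.328,"ry": 0,"rz": 0,"fingers": 80}]'

```text
clock: 1.47
eef_pos: [0.4073, -0.3628, 0.223]
tool_rot: [0.0, 0.707, -0.0, -0.707]
force: [1.8, 0.7, 0.4]
grip_width: 0.0801
```

```bash
python3 - <<'E'
from h import *
plan([.52,-.195,.22],-np.pi/2)
E
```

```text
clock 1.47 pos [ 0.4073 -0.3628  0.223 ] yaw -1.571 tool axes
 [[ 0. -0. -1.]
 [-0. -1.  0.]
 [-1.  0. -0.]] 
F [1.8 0.7 0.4] w 0.0801
shift [   3.  -167.9 -112.6] rv [-0.    -0.001 -0.001]
```

step_arm --plan '[{"x": 0,"y": -168,"z": -113,"rx": 0,"ry": 0,"rz": 0,"fingers": 80},{"x": 0,"y": -168,"z": -113,"rx": 0,"ry": 0,"rz": 0,"fingers": 80},{"x": 0,"y": -168,"z": -113,"rx": 0,"ry": 0,"rz": 0,"fingers": 80},{"x": 0,"y": -168,"z": -113,"rx": 0,"ry": 0,"rz": 0,"fingers": 80},{"x": 0,"y": -168,"z": -113,"rx": 0,"ry": 0,"rz": 0,"fingers": 80},{"x": 0,"y": -168,"z": -113,"rx": 0,"ry": 0,"rz": 0,"fingers": 80},{"x": 0,"y": -168,"z": -113,"rx": 0,"ry": 0,"rz": 0,"fingers": 80}]'

```text
clock: 2.05
eef_pos: [0.5207, -0.1942, 0.2227]
tool_rot: [0.002, 0.707, 0.002, -0.707]
force: [0.7, -0.7, -0.2]
grip_width: 0.0799
```

```bash
python3 - <<'E'
from h import *
im,c,st=snap("wrist","w1.png"); print(st["clock"],st["eef_pos"])
K,E=c;print(E.round(3))
for r in recognise("wrist","test_weight"): print(round(r["conf"],2),(np.array(r["box"])*[640,400,640,400]).round(0))
E
```

```text
2.05 [ 0.52070019 -0.19415137  0.22272795]
[[ 0.007 -0.961 -0.277  0.596]
 [-1.    -0.006 -0.003 -0.193]
 [ 0.001  0.277 -0.961  0.385]
 [ 0.     0.     0.     1.   ]]
0.95 [298. 226. 347. 307.]
0.8 [213. 105. 273. 157.]
0.76 [290.  54. 343. 114.]
0.7 [203. 186. 272. 247.]
0.57 [294. 150. 347. 199.]
```

View pics/w1.png

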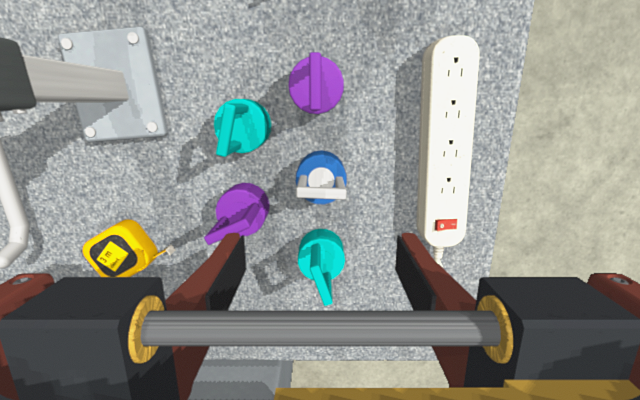

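```bash
python3 - <<'E'
from h import *
im=cv2.imread("pics/w1.png"); st=readout.read_state(); c=cam("wrist",st)
hsv=cv2.cvtColor(im,cv2.COLOR_BGR2HSV)
m=cv2.inRange(hsv,(100,120,40),(118,255,255)); n,l,s,cc=cv2.connectedComponentsWithStats(m)
for i in range(1,n):
    if s[i][4]>200: print("blue",s[i],cc[i])
cv2.imwrite("pics/w1c.png",cv2.resize(im[140:220,270:370],(750,600),interpolation=0))
E
```

```text
blue [296 151  50  34 822] [320.95620438 164.17396594]
```

View pics/w1c.png

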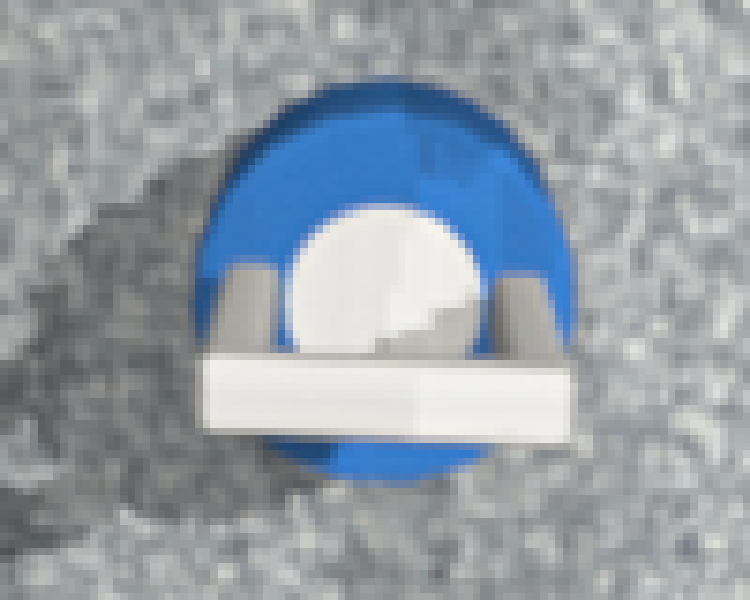

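```bash
python3 - <<'E'
from h import *
st=readout.read_state(); c=cam("wrist",st)
P=np.array([onz(c,270+u/7.5,140+v/7.5,.092) for u,v in [(203,354),(570,368),(570,441),(203,431)]])
print(P.round(4)); ctr=P.mean(0); d=(P[1]+P[2]-P[0]-P[3]); yaw=np.arctan2(d[1],d[0]); print(ctr,yaw,np.linalg.norm(d)/2)
plan([ctr[0],ctr[1],.13],yaw)
o=[onz(c,*p,z).round(4) for p,z in [((270+385/7.5,140+78/7.5),0.036),((270+383/7.5,140+482/7.5),.036)]]; print(o)
E
```

```text
[[ 0.5211 -0.1765  0.092 ]
 [ 0.5193 -0.2209  0.092 ]
 [ 0.5101 -0.2211  0.092 ]
 [ 0.5114 -0.1763  0.092 ]]
[ 0.51548537 -0.1986939   0.092     ] -1.60477831650105 0.044583192564388634
clock 2.15 pos [ 0.5189 -0.1977  0.2226] yaw -1.572 tool axes
 [[-0. -0. -1.]
 [-0. -1.  0.]
 [-1.  0.  0.]] 
F [-0.3 -0.7  0.4] w 0.0803
shift [92.6  0.9  3.3] rv [ 0.033  0.001 -0.001]
[array([ 0.5467, -0.1988,  0.036 ]), array([ 0.4878, -0.1985,  0.036 ])]
```

```bash
python3 - <<'E'
from h import *
im,c,st=snap("wrist","w2.png"); print(st["eef_pos"],st["tool_rot"])
a=cv2.imread("pics/w1.png")
g=lambda i:cv2.cvtColor(i,cv2.COLOR_BGR2GRAY)
# shift of the bar between frames
t=a[182:204,290:354]; r=cv2.matchTemplate(im[160:230,260:390],t,cv2.TM_CCOEFF_NORMED); _,mx,_,loc=cv2.minMaxLoc(r)
dx,dy=loc[0]+260-290,loc[1]+160-182; print(mx,dx,dy)
P=np.array([onz(c,270+u/7.5+dx,140+v/7.5+dy,.092) for u,v in [(203,354),(570,368),(570,441),(203,431)]])
ctr=P.mean(0); d=(P[1]+P[2]-P[0]-P[3]); yaw=np.arctan2(d[1],d[0]); print(ctr,yaw)
plan([ctr[0],ctr[1],.06],yaw)
m=cv2.inRange(cv2.cvtColor(im,cv2.COLOR_BGR2HSV),(100,120,40),(118,255,255)); n,l,s,cc=cv2.connectedComponentsWithStats(m); print(s[s[:,4]>200])
E
```

```text
[ 0.51887824 -0.1976863   0.22261278] [ 2.13295535e-04 -7.06922158e-01  6.92901909e-04  7.07290984e-01]
0.9886533617973328 -4 -2
[ 0.51736822 -0.19505594  0.092     ] -1.6047105291310353
clock 2.2 pos [ 0.5186 -0.1983  0.2226] yaw -1.573 tool axes
 [[-0. -0. -1.]
 [-0. -1.  0.]
 [-1.  0.  0.]] 
F [-0.3 -0.3  0.5] w 0.0796
shift [162.6  -3.4   1.2] rv [ 0.031  0.    -0.001]
[[     0      0    640    400 255052]
 [   292    149     51     35    831]]
```

step_arm --plan '[{"x": 20,"y": -3.3,"z": 1.2,"rx": 0.032,"ry": 0,"rz": 0,"fingers": 66},{"x": 60,"y": -3.3,"z": 1.2,"rx": 0.032,"ry": 0,"rz": 0,"fingers": 66},{"x": 100,"y": -3.3,"z": 1.2,"rx": 0.032,"ry": 0,"rz": 0,"fingers": 66},{"x": 130,"y": -3.3,"z": 1.2,"rx": 0.032,"ry": 0,"rz": 0,"fingers": 66},{"x": 150,"y": -3.3,"z": 1.2,"rx": 0.032,"ry": 0,"rz": 0,"fingers": 66},{"x": 167,"y": -3.3,"z": 1.2,"rx": 0.032,"ry": 0,"rz": 0,"fingers": 66},{"x": 167,"y": -3.3,"z": 1.2,"rx": 0.032,"ry": 0,"rz": 0,"fingers": 66}]'

```text
clock: 2.78
eef_pos: [0.5149, -0.1946, 0.0524]
tool_rot: [0.013, -0.705, 0.012, 0.709]
force: [-0.3, 0.0, -0.2]
grip_width: 0.0657
```

```bash
python3 - <<'E'
from h import *
im,c,st=snap("wrist","w3.png")
plan([.5174,-.1951,.055],-1.6047)
E
```

```text
clock 2.83 pos [ 0.5162 -0.1946  0.0543] yaw -1.606 tool axes
 [[-0.   -0.03 -1.  ]
 [ 0.   -1.    0.03]
 [-1.   -0.    0.  ]] 
F [0.6 0.2 0.6] w 0.0659
shift [-0.7  0.4 -1.2] rv [-0.001  0.004  0.   ]
```

View pics/w3.png

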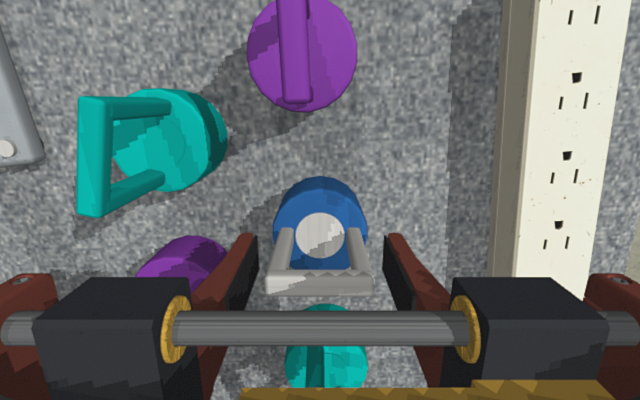

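step_arm --plan '[{"x": 0,"y": 0,"z": -0.5,"rx": 0,"ry": 0,"rz": 0,"fingers": 40},{"x": 0,"y": 0,"z": -0.5,"rx": 0,"ry": 0,"rz": 0,"fingers": 40},{"x": 0,"y": 0,"z": -0.5,"rx": 0,"ry": 0,"rz": 0,"fingers": 40},{"x": 0,"y": 0,"z": -0.5,"rx": 0,"ry": 0,"rz": 0,"fingers": 40},{"x": 0,"y": 0,"z": -0.5,"rx": 0,"ry": 0,"rz": 0,"fingers": 40}]' --force 35

```text
clock: 3.25
eef_pos: [0.5197, -0.1939, 0.057]
tool_rot: [-0.011, 0.708, -0.012, -0.706]
force: [-0.7, -1.4, 6.8]
grip_width: 0.0456
```

step_arm --plan '[{"x": -10,"y": 0,"z": 0,"rx": 0,"ry": 0,"rz": 0,"fingers": 40},{"x": -30,"y": 0,"z": 0,"rx": 0,"ry": 0,"rz": 0,"fingers": 40},{"x": -60,"y": 0,"z": 0,"rx": 0,"ry": 0,"rz": 0,"fingers": 40},{"x": -90,"y": 0,"z": 0,"rx": 0,"ry": 0,"rz": 0,"fingers": 40},{"x": -120,"y": 0,"z": 0,"rx": 0,"ry": 0,"rz": 0,"fingers": 40},{"x": -145,"y": 0,"z": 0,"rx": 0,"ry": 0,"rz": 0,"fingers": 40},{"x": -150,"y": 0,"z": 0,"rx": 0,"ry": 0,"rz": 0,"fingers": 40}]'

```text
clock: 3.83
eef_pos: [0.5207, -0.1937, 0.2103]
tool_rot: [-0.011, 0.709, -0.012, -0.705]
force: [0.9, -0.6, -3.6]
grip_width: 0.0458
```

```bash
python3 - <<'E'
from h import *
plan([.45,-.0,.20],-1.57)
im,c,st=snap("wrist","w4.png")
im,c,st=snap("side","s4.png")
cv2.imwrite("pics/s4c.png",cv2.resize(im[150:300,240:400],(640,600),interpolation=2))
E
```

```text
clock 3.83 pos [ 0.5207 -0.1937  0.2103] yaw -1.603 tool axes
 [[ 0.01 -0.03 -1.  ]
 [-0.   -1.    0.03]
 [-1.    0.   -0.01]] 
F [ 0.9 -0.6 -3.6] w 0.0458
shift [   9.5 -191.3   77. ] rv [-0.033 -0.007 -0.002]
```

View pics/w4.png

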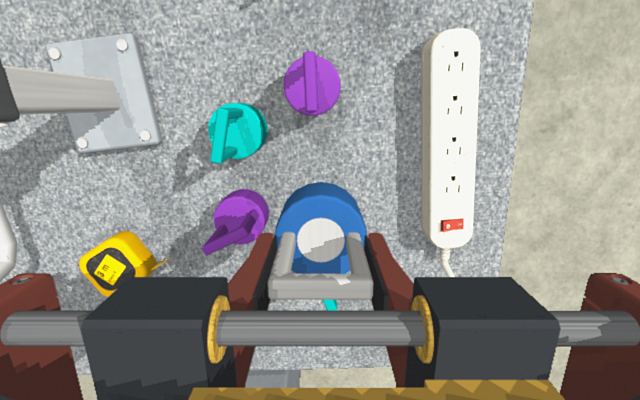

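step_arm --plan '[{"x": -5,"y": -30,"z": 13,"rx": 0.03,"ry": 0,"rz": 0,"fingers": 40},{"x": -5,"y": -60,"z": 26,"rx": 0.03,"ry": 0,"rz": 0,"fingers": 40},{"x": -5,"y": -95,"z": 40,"rx": 0.03,"ry": 0,"rz": 0,"fingers": 40},{"x": -5,"y": -130,"z": 55,"rx": 0.03,"ry": 0,"rz": 0,"fingers": 40},{"x": -5,"y": -165,"z": 69,"rx": 0.03,"ry": 0,"rz": 0,"fingers": 40},{"x": -5,"y": -195,"z": 82,"rx": 0.03,"ry": 0,"rz": 0,"fingers": 40},{"x": -5,"y": -213,"z": 90,"rx": 0.03,"ry": 0,"rz": 0,"fingers": 40},{"x": -5,"y": -218,"z": 91,"rx": 0.03,"ry": 0,"rz": 0,"fingers": 40}]'

```text
clock: 4.6
eef_pos: [0.4316, 0.0308, 0.2086]
tool_rot: [0.02, -0.705, 0.02, 0.708]
force: [0.5, 0.8, -3.8]
grip_width: 0.0454
```

step_arm --plan '[{"x": 0,"y": 0,"z": 0,"rx": 0,"ry": 0,"rz": 0,"fingers": 40},{"x": 0,"y": 0,"z": 0,"rx": 0,"ry": 0,"rz": 0,"fingers": 40},{"x": 0,"y": 0,"z": 0,"rx": 0,"ry": 0,"rz": 0,"fingers": 40}]'

```text
clock: 4.85
eef_pos: [0.4348, 0.026, 0.2099]
tool_rot: [0.023, -0.706, 0.023, 0.707]
force: [-0.1, -0.4, -2.1]
grip_width: 0.0459
```

```bash
python3 - <<'E'
from h import *
im,c,st=snap("wrist","w5.png"); np.savez("w5.npz",K=c[0],E=c[1])
print(c[1].round(4).tolist(),st["force"])
plan([.45,-.0,.20],-1.57)
E
```

```text
[[-0.0626, -0.9583, -0.2787, 0.5106], [-0.998, 0.0607, 0.0155, 0.0221], [0.0021, 0.2791, -0.9603, 0.3721], [0.0, 0.0, 0.0, 1.0]] [-0.09138774 -0.41713816 -2.08825582]
clock 4.9 pos [0.435 0.026 0.21 ] yaw -1.635 tool axes
 [[-0.   -0.06 -1.  ]
 [-0.   -1.    0.06]
 [-1.    0.    0.  ]] 
F [ 0.2  0.  -3.1] w 0.0458
shift [ 10.   25.  -16.7] rv [-0.065  0.001 -0.   ]
```

View pics/w5.png

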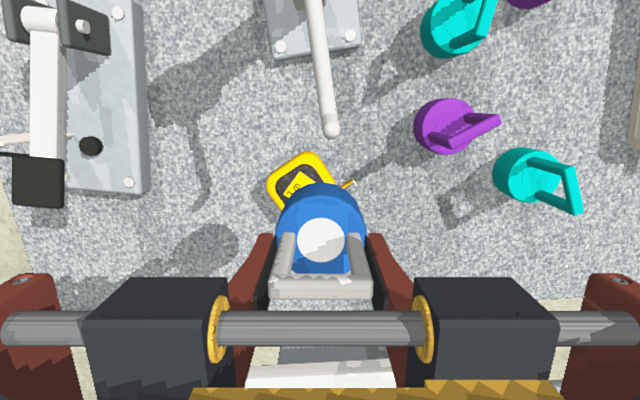

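```bash
python3 - <<'E'
from h import *
im=cv2.imread("pics/w5.png"); z=np.load("w5.npz"); c=(z["K"],z["E"])
g=cv2.medianBlur(im,3).astype(int)
L=[]
for v in range(0,136,8):
    row=g[v,285:360]; m=(row.min(1)>185)
    u=np.where(m)[0]+285
    print(v,u.min() if len(u) else None,u.max() if len(u) else None,len(u),''.join('%d '%(x/10) for x in row.mean(1)[::3]))
    
E
```

```text
0 307 359 49 15 15 15 11 11 11 11 17 22 24 24 24 21 12 20 21 21 21 21 21 22 22 22 22 19 
8 308 357 50 15 15 15 15 11 11 11 15 21 23 24 24 23 20 20 20 21 21 21 21 21 21 21 21 20 
16 310 358 49 15 15 15 16 16 14 14 13 19 22 24 24 24 20 20 20 20 21 21 21 21 21 21 21 21 
24 301 359 54 15 15 15 15 15 18 20 18 16 21 24 24 24 22 20 20 20 20 21 21 21 22 21 21 21 
32 289 359 67 15 18 22 22 21 21 20 20 15 20 23 24 24 23 21 21 21 21 22 22 23 24 24 24 21 
40 285 359 68 21 21 21 21 21 21 21 20 15 18 22 24 24 24 19 20 20 20 20 21 16 22 22 20 21 
48 285 328 40 23 21 21 21 21 21 21 21 21 15 21 23 24 24 22 17 16 15 14 13 11 9 10 10 11 
56 315 328 14 17 16 14 13 12 10 9 9 9 13 19 23 24 24 24 13 11 10 10 12 12 14 16 17 16 
64 316 353 16 12 13 15 13 15 15 16 16 18 17 17 22 24 24 24 18 17 17 16 17 16 14 16 18 18 
72 285 359 29 18 20 18 17 18 19 18 17 15 19 14 21 23 24 24 23 16 16 17 14 15 14 17 18 20 
80 292 359 31 18 15 18 20 22 22 18 16 17 19 15 18 22 24 24 24 16 16 16 14 15 16 16 17 19 
88 285 359 40 20 16 19 20 20 20 20 18 19 20 16 16 21 23 24 24 20 16 17 16 16 17 16 15 19 
96 285 359 43 21 19 19 19 19 19 19 17 20 18 19 15 20 23 24 24 23 15 15 18 19 15 15 18 18 
104 285 358 29 19 18 19 17 16 18 17 18 18 15 19 18 19 23 24 24 24 15 15 16 15 16 15 19 19 
112 285 359 37 19 19 21 21 20 19 18 18 19 17 17 17 15 22 24 24 24 22 14 14 17 17 14 15 16 
120 286 349 40 18 20 17 20 17 20 21 21 20 19 18 19 14 16 20 22 23 22 18 18 18 18 18 17 16 
128 285 340 40 20 20 20 21 20 18 18 17 18 22 20 17 18 17 22 24 24 24 23 16 15 17 16 17 18
```

```bash
python3 - <<'E'
from h import *
z=np.load("w5.npz"); c=(z["K"],z["E"]); print(c[0][0,0])
a=onz(c,314,16,.165);b=onz(c,325,104,.165);print(a,b,"yaw",np.arctan2(*(a-b)[[1,0]]), "pxwidth",c[0][0,0]*.01/.22)
print("tip top centre",onz(c,333,129,.188))
# base edges: bolts in w5: (280,47),(351,42)
p=onz(c,280,47,.014);q=onz(c,351,42,.014);d=q-p;print("bolts",p,q,np.arctan2(d[1],d[0])+np.pi/2)
u=(a-b)/np.linalg.norm(a-b); tip=onz(c,333,129,.188)
print("pad",onz(c,38,183,.106),onz(c,14,155,.106),onz(c,64,208,.106))
E
```

```text
333.2072545220329
[0.55695559 0.02217777 0.165     ] [0.50942917 0.01881905 0.165     ] yaw 0.07055336497849546 pxwidth 15.145784296456041
tip top centre [0.49627122 0.01561365 0.188     ]
bolts [0.56543062 0.05764668 0.014     ] [ 0.5655815  -0.01253154  0.014     ] 0.002149915829585902
pad [0.46174992 0.25602565 0.106     ] [0.48555186 0.26828413 0.106     ] [0.43926169 0.24075759 0.106     ]
```

```bash
python3 - <<'E'
from h import *
im=cv2.imread("pics/w5.png")
cv2.imwrite("pics/w5c.png",cv2.resize(im[0:140,255:375],(514,600),interpolation=0))
E
```

```text
(no output)
```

View pics/w5c.png

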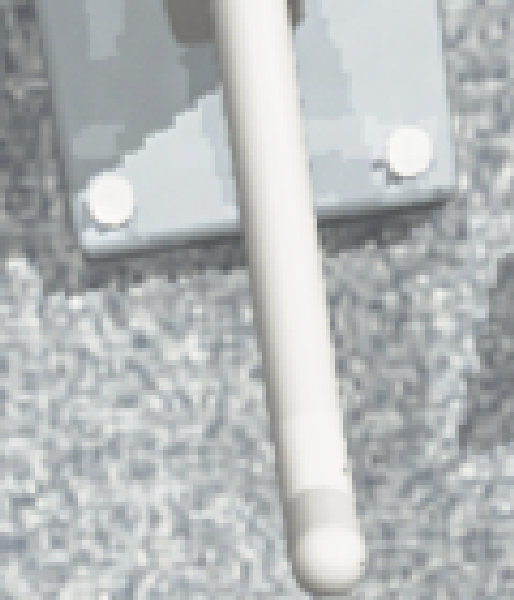

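```bash
python3 - <<'E'
from h import *
z=np.load("w5.npz"); c=(z["K"],z["E"])
s=4.286; f=lambda u,v,h:onz(c,255+u/s,v/s,h)
a=f(251.5,0,.165);b=f(307,400,.165);print(a,b,"yaw",np.arctan2(*(a-b)[[1,0]]))
t=f(327,550,.188);print("tip",t, np.arctan2(*(a-t)[[1,0]]))
for p,q,h in [((111,200),(408,152),.014),((85,252),(450,198),.01)]:
    p=f(*p,h);q=f(*q,h);d=q-p;print(p,q,"mid",(p+q)/2,np.arctan2(d[1],d[0])+np.pi/2)
E
```

```text
[0.56487081 0.02181691 0.165     ] [0.51543968 0.01749931 0.165     ] yaw 0.0871246457645353
tip [0.49668788 0.01651733 0.188     ] 0.07756993084745181
[0.56567955 0.05673211 0.014     ] [ 0.57149138 -0.01195935  0.014     ] mid [0.56858546 0.02238638 0.014     ] 0.08440669811744272
[0.55548163 0.06429396 0.01      ] [ 0.56179915 -0.0217418   0.01      ] mid [0.55864039 0.02127608 0.01      ] 0.0732974032816276
```

```bash
python3 - <<'E'
from h import *
plan([.448,.0127,.170],-1.491)
plan([.5435,.020,.170],-1.491)
E
```

```text
clock 4.9 pos [0.435 0.026 0.21 ] yaw -1.635 tool axes
 [[-0.   -0.06 -1.  ]
 [-0.   -1.    0.06]
 [-1.    0.    0.  ]] 
F [ 0.2  0.  -3.1] w 0.0458
shift [ 40.   12.4 -13.9] rv [-0.144  0.001 -0.   ]
clock 4.9 pos [0.435 0.026 0.21 ] yaw -1.635 tool axes
 [[-0.   -0.06 -1.  ]
 [-0.   -1.    0.06]
 [-1.    0.    0.  ]] 
F [ 0.2  0.  -3.1] w 0.0458
shift [  39.9   -1.  -108.7] rv [-0.144  0.001 -0.   ]
```

step_arm --plan '[{"x": 8,"y": 3,"z": -3,"rx": -0.036,"ry": 0,"rz": 0,"fingers": 40},{"x": 18,"y": 6,"z": -6,"rx": -0.072,"ry": 0,"rz": 0,"fingers": 40},{"x": 28,"y": 9,"z": -10,"rx": -0.108,"ry": 0,"rz": 0,"fingers": 40},{"x": 36,"y": 12,"z": -13,"rx": -0.144,"ry": 0,"rz": 0,"fingers": 40},{"x": 40,"y": 12.4,"z": -14,"rx": -0.144,"ry": 0,"rz": 0,"fingers": 40},{"x": 40,"y": 12.4,"z": -14,"rx": -0.144,"ry": 0,"rz": 0,"fingers": 40},{"x": 40,"y": 12.4,"z": -14,"rx": -0.144,"ry": 0,"rz": 0,"fingers": 40},{"x": 40,"y": 12.4,"z": -14,"rx": -0.144,"ry": 0,"rz": 0,"fingers": 40}]'

```text
clock: 5.57
eef_pos: [0.4483, 0.0142, 0.171]
tool_rot: [0.028, 0.707, 0.029, -0.706]
force: [-0.1, 0.7, -2.6]
grip_width: 0.0459
```

```bash
python3 - <<'E'
from h import *
plan([.5435,.020,.170],-1.491)
a,_,_=snap("side"); b,_,_=snap("wrist"); 
a=cv2.resize(a[140:240,230:350],(480,400),interpolation=2); b=b[0:320,200:460]
b=cv2.resize(b,(320,400))
cv2.imwrite("pics/m6.png",np.hstack([a,b]))
E
```

```text
clock 5.57 pos [0.4483 0.0142 0.171 ] yaw -1.49 tool axes
 [[ 0.    0.08 -1.  ]
 [ 0.   -1.   -0.08]
 [-1.   -0.   -0.  ]] 
F [-0.1  0.7 -2.6] w 0.0459
shift [  1.1   1.9 -95.3] rv [ 0.001 -0.001  0.   ]
```

View pics/m6.png

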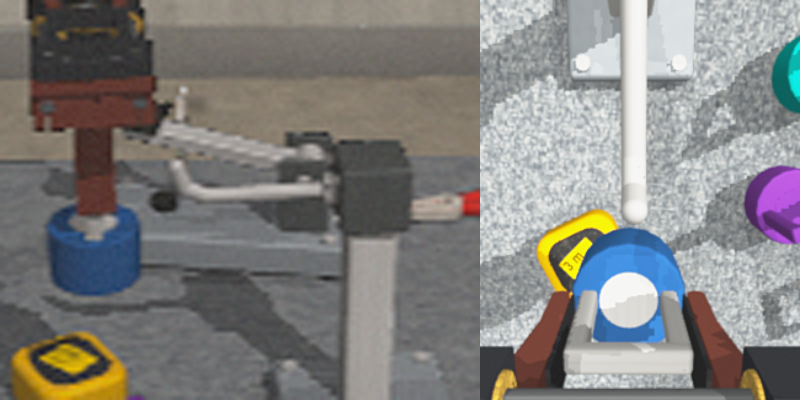

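step_arm --plan '[{"x": 1,"y": 2.2,"z": -8,"rx": 0,"ry": 0,"rz": 0,"fingers": 40},{"x": 1,"y": 2.2,"z": -20,"rx": 0,"ry": 0,"rz": 0,"fingers": 40},{"x": 1,"y": 2.2,"z": -33,"rx": 0,"ry": 0,"rz": 0,"fingers": 40},{"x": 1,"y": 2.2,"z": -46,"rx": 0,"ry": 0,"rz": 0,"fingers": 40},{"x": 1,"y": 2.2,"z": -60,"rx": 0,"ry": 0,"rz": 0,"fingers": 40},{"x": 1,"y": 2.2,"z": -70,"rx": 0,"ry": 0,"rz": 0,"fingers": 40}]'

```text
clock: 6.17
eef_pos: [0.5205, 0.018, 0.1698]
tool_rot: [0.029, 0.707, 0.029, -0.706]
force: [-0.3, 0.1, -3.1]
grip_width: 0.046
```

step_arm --plan '[{"x": 0,"y": 0,"z": -10,"rx": 0,"ry": 0,"rz": 0,"fingers": 40},{"x": 0,"y": 0,"z": -20,"rx": 0,"ry": 0,"rz": 0,"fingers": 40},{"x": 0,"y": 0,"z": -25,"rx": 0,"ry": 0,"rz": 0,"fingers": 40},{"x": 0,"y": 0,"z": -25,"rx": 0,"ry": 0,"rz": 0,"fingers": 40},{"x": 0,"y": 0,"z": -25,"rx": 0,"ry": 0,"rz": 0,"fingers": 40},{"x": 0,"y": 0,"z": -25,"rx": 0,"ry": 0,"rz": 0,"fingers": 40}]'

```text
clock: 6.67
eef_pos: [0.5423, 0.0197, 0.1695]
tool_rot: [-0.029, -0.706, -0.029, 0.707]
force: [0.1, -0.5, -4.6]
grip_width: 0.0455
```

```bash
python3 - <<'E'
from h import *
plan([.5435,.020,.141],-1.491)
a,_,_=snap("side"); b,_,_=snap("wrist"); 
a=cv2.resize(a[120:240,230:350],(400,400),interpolation=2); b=b[0:320,200:460]
b=cv2.resize(b,(325,400))
cv2.imwrite("pics/m7.png",np.hstack([a,b]))
E
```

```text
clock 6.67 pos [0.5423 0.0197 0.1695] yaw -1.489 tool axes
 [[-0.    0.08 -1.  ]
 [-0.   -1.   -0.08]
 [-1.    0.    0.  ]] 
F [ 0.1 -0.5 -4.6] w 0.0455
shift [28.5 -0.2 -1.3] rv [ 0.002  0.001 -0.   ]
```

View pics/m7.png

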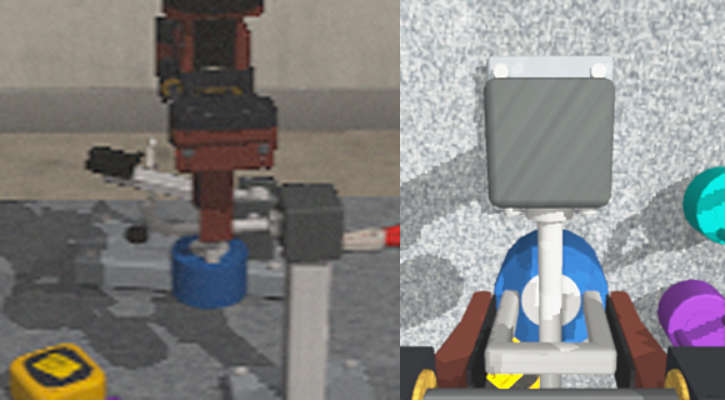

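step_arm --plan '[{"x": 8,"y": 0,"z": 0,"rx": 0,"ry": 0,"rz": 0,"fingers": 40},{"x": 16,"y": 0,"z": 0,"rx": 0,"ry": 0,"rz": 0,"fingers": 40},{"x": 22,"y": 0,"z": 0,"rx": 0,"ry": 0,"rz": 0,"fingers": 40},{"x": 25,"y": 0,"z": 0,"rx": 0,"ry": 0,"rz": 0,"fingers": 40},{"x": 26,"y": 0,"z": 0,"rx": 0,"ry": 0,"rz": 0,"fingers": 40},{"x": 26,"y": 0,"z": 0,"rx": 0,"ry": 0,"rz": 0,"fingers": 40}]'

```text
clock: 7.27
eef_pos: [0.5426, 0.0198, 0.1433]
tool_rot: [-0.029, -0.706, -0.029, 0.707]
force: [-0.3, 0.1, -3.1]
grip_width: 0.0457
```

step_arm --plan '[{"x": 1,"y": 0,"z": 0,"rx": 0,"ry": 0,"rz": 0,"fingers": 40},{"x": 1.5,"y": 0,"z": 0,"rx": 0,"ry": 0,"rz": 0,"fingers": 40},{"x": 1.5,"y": 0,"z": 0,"rx": 0,"ry": 0,"rz": 0,"fingers": 40}]'

```text
clock: 7.52
eef_pos: [0.5433, 0.0199, 0.1428]
tool_rot: [0.029, 0.707, 0.029, -0.706]
force: [-1.5, 0.4, 1.7]
grip_width: 0.0455
```

step_arm --plan '[{"x": 1,"y": 0,"z": 0,"rx": 0,"ry": 0,"rz": 0,"fingers": 40},{"x": 1,"y": 0,"z": 0,"rx": 0,"ry": 0,"rz": 0,"fingers": 40},{"x": 1,"y": 0,"z": 0,"rx": 0,"ry": 0,"rz": 0,"fingers": 40}]'

```text
clock: 7.77
eef_pos: [0.5433, 0.0199, 0.1426]
tool_rot: [0.029, 0.707, 0.029, -0.706]
force: [-4.3, -1.4, 10.0]
grip_width: 0.0461
```

step_arm --plan '[{"x": -1,"y": 0,"z": 0,"rx": 0,"ry": 0,"rz": 0,"fingers": 40},{"x": -1,"y": 0,"z": 0,"rx": 0,"ry": 0,"rz": 0,"fingers": 40},{"x": -1,"y": 0,"z": 0,"rx": 0,"ry": 0,"rz": 0,"fingers": 46},{"x": -1,"y": 0,"z": 0,"rx": 0,"ry": 0,"rz": 0,"fingers": 48},{"x": -1,"y": 0,"z": 0,"rx": 0,"ry": 0,"rz": 0,"fingers": 52},{"x": -1,"y": 0,"z": 0,"rx": 0,"ry": 0,"rz": 0,"fingers": 60},{"x": -1,"y": 0,"z": 0,"rx": 0,"ry": 0,"rz": 0,"fingers": 70},{"x": -1,"y": 0,"z": 0,"rx": 0,"ry": 0,"rz": 0,"fingers": 76}]'

```text
clock: 8.43
eef_pos: [0.5429, 0.0198, 0.142]
tool_rot: [-0.029, -0.706, -0.029, 0.707]
force: [-0.1, -0.1, 0.4]
grip_width: 0.0685
```

step_arm --plan '[{"x": -10,"y": 0,"z": 0,"rx": 0,"ry": 0,"rz": 0,"fingers": 76},{"x": -25,"y": 0,"z": 0,"rx": 0,"ry": 0,"rz": 0,"fingers": 76},{"x": -45,"y": 0,"z": 0,"rx": 0,"ry": 0,"rz": 0,"fingers": 76},{"x": -70,"y": 0,"z": 0,"rx": 0,"ry": 0,"rz": 0,"fingers": 76},{"x": -95,"y": 0,"z": 0,"rx": 0,"ry": 0,"rz": 0,"fingers": 76},{"x": -110,"y": 0,"z": 0,"rx": 0,"ry": 0,"rz": 0,"fingers": 76},{"x": -115,"y": 0,"z": 0,"rx": 0,"ry": 0,"rz": 0,"fingers": 76}]'

```text
clock: 9.02
eef_pos: [0.5444, 0.0202, 0.2608]
tool_rot: [0.029, 0.708, 0.029, -0.705]
force: [-0.1, 0.7, 0.1]
grip_width: 0.0761
```

```bash
python3 - <<'E'
from h import *
plan([.47,.256,.20],-1.49)
a,c,_=snap("side","s8.png"); b,c2,_=snap("scene","sc8.png")
b2=cv2.resize(b[175:305,225:355],(400,400),interpolation=2)
a=cv2.resize(a[120:250,240:370],(400,400),interpolation=2)
cv2.imwrite("pics/m8.png",np.hstack([a,b2]))
E
```

```text
clock 9.02 pos [0.5444 0.0202 0.2608] yaw -1.489 tool axes
 [[ 0.01  0.08 -1.  ]
 [ 0.   -1.   -0.08]
 [-1.   -0.   -0.01]] 
F [-0.1  0.7  0.1] w 0.0761
shift [  60.5 -241.1   55.2] rv [ 0.001 -0.005  0.   ]
```

View pics/m8.png

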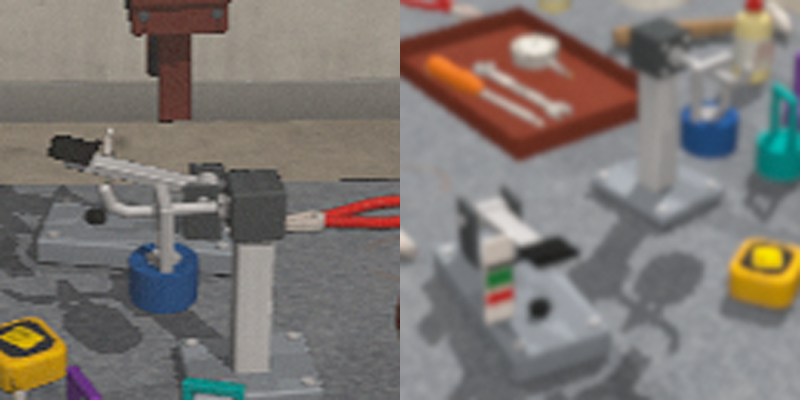

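step_arm --plan '[{"x": 0,"y": -40,"z": 8,"rx": 0,"ry": 0,"rz": 0,"fingers": 0},{"x": 0,"y": -80,"z": 18,"rx": 0,"ry": 0,"rz": 0,"fingers": 0},{"x": 0,"y": -120,"z": 28,"rx": 0,"ry": 0,"rz": 0,"fingers": 0},{"x": 10,"y": -158,"z": 38,"rx": 0,"ry": 0,"rz": 0,"fingers": 0},{"x": 20,"y": -195,"z": 46,"rx": 0,"ry": 0,"rz": 0,"fingers": 0},{"x": 30,"y": -225,"z": 52,"rx": 0,"ry": 0,"rz": 0,"fingers": 0},{"x": 40,"y": -240,"z": 55,"rx": 0,"ry": 0,"rz": 0,"fingers": 0},{"x": 40,"y": -240,"z": 55,"rx": 0,"ry": 0,"rz": 0,"fingers": 0}]'

```text
clock: 9.78
eef_pos: [0.4647, 0.258, 0.214]
tool_rot: [-0.032, -0.704, -0.031, 0.708]
force: [-0.4, 0.3, -0.7]
grip_width: 0.0261
```

```bash
python3 - <<'E'
from h import *
im=cv2.imread("pics/w5.png"); z=np.load("w5.npz"); c=(z["K"],z["E"])
def dark(im,c,roi,th=60):
    x0,y0,x1,y1=roi; m=(im[y0:y1,x0:x1].max(2)<th).astype(np.uint8)
    n,l,s,cc=cv2.connectedComponentsWithStats(m); i=1+np.argmax(s[1:,4]); r=cv2.minAreaRect(np.argwhere(l==i)[:,::-1].astype(np.float32))
    print(s[i],cc[i]+[x0,y0],r); ctr=np.array(r[0])+[x0,y0]; print(onz(c,*ctr,.106)); return r
dark(im,c,(0,140,80,225))
# lever direction: bar centre at rows
for v in (40,70,100,130,150):
    row=im[v,15:90].min(1); u=np.where(row>200)[0]+15; print(v,u.min(),u.max(),np.median(u))
im,c,st=snap("wrist","w9.png"); np.savez("w9.npz",K=c[0],E=c[1])
for r in recognise("wrist","lever_pad"): print(r["conf"],(np.array(r["box"])*[640,400,640,400]).round(0))
plan([.465,.257,.20],-1.49)
E
```

```text
[  0  12  64  57 435] [ 43.55862069 177.8045977 ] ((31.31147575378418, 40.07377243041992), (67.44913482666016, 50.790557861328125), 5.19442892074585)
[0.46450624 0.26073468 0.106     ]
40 30 57 43.5
70 15 57 43.0
100 17 85 48.5
130 29 89 50.0
150 26 56 42.0
0.83 [269.  30. 374. 227.]
clock 9.88 pos [0.4676 0.2541 0.2157] yaw -1.488 tool axes
 [[-0.    0.08 -1.  ]
 [-0.   -1.   -0.08]
 [-1.    0.    0.  ]] 
F [ 0.5 -0.6  0.3] w 0.0183
shift [15.7 -3.2  2.3] rv [ 0.002  0.003 -0.001]
```

```bash
python3 - <<'E'
import cv2
im=cv2.imread("pics/w9.png"); cv2.imwrite("pics/w9c.png",cv2.resize(im[0:270,200:440],(533,600),interpolation=2))
E
```

```text
(no output)
```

View pics/w9c.png

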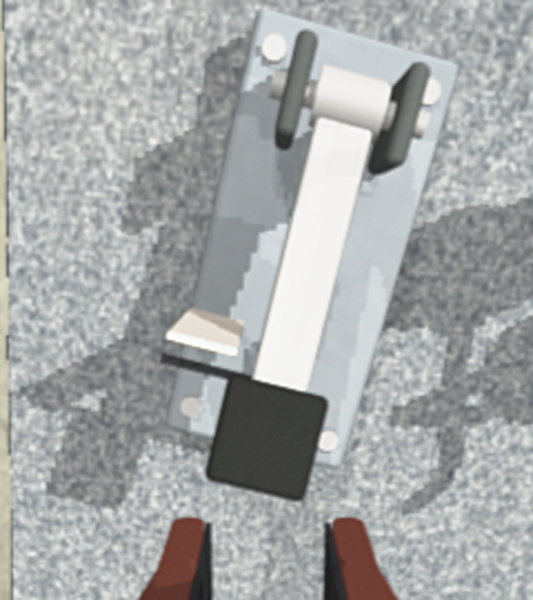

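```bash
python3 - <<'E'
from h import *
z=np.load("w9.npz"); c=(z["K"],z["E"]); f=lambda u,v,h:onz(c,200+u/2.221,v/2.222,h)
p=f(269,438,.104); print("pad",p)
a=f(256,488,.10);b=f(281,387,.107); h=f(342,123,.076);print(np.arctan2(*(b-a)[[1,0]]),np.arctan2(*(h-p)[[1,0]]),np.linalg.norm(h-p))
yaw=np.arctan2(*(h-p)[[1,0]])-np.pi/2
q=p.copy(); q[2]=.125
plan(q,yaw)
E
```

```text
pad [0.46295132 0.25739641 0.104     ]
-0.1312097546388656 -0.143764083275418 0.1212731618602374
clock 9.88 pos [0.4676 0.2541 0.2157] yaw -1.488 tool axes
 [[-0.    0.08 -1.  ]
 [-0.   -1.   -0.08]
 [-1.    0.    0.  ]] 
F [ 0.5 -0.6  0.3] w 0.0183
shift [90.7 -3.8  4.1] rv [ 0.227  0.003 -0.002]
```

step_arm --plan '[{"x": 10,"y": -3.8,"z": 4,"rx": 0.06,"ry": 0,"rz": 0,"fingers": 0},{"x": 25,"y": -3.8,"z": 4,"rx": 0.13,"ry": 0,"rz": 0,"fingers": 0},{"x": 45,"y": -3.8,"z": 4,"rx": 0.2,"ry": 0,"rz": 0,"fingers": 0},{"x": 65,"y": -3.8,"z": 4,"rx": 0.225,"ry": 0,"rz": 0,"fingers": 0},{"x": 80,"y": -3.8,"z": 4,"rx": 0.225,"ry": 0,"rz": 0,"fingers": 0},{"x": 90,"y": -3.8,"z": 4,"rx": 0.225,"ry": 0,"rz": 0,"fingers": 0},{"x": 90,"y": -3.8,"z": 4,"rx": 0.225,"ry": 0,"rz": 0,"fingers": 0},{"x": 90,"y": -3.8,"z": 4,"rx": 0.225,"ry": 0,"rz": 0,"fingers": 0}]'

```text
clock: 10.55
eef_pos: [0.4647, 0.257, 0.1272]
tool_rot: [0.051, -0.705, 0.051, 0.705]
force: [0.0, 0.4, 0.4]
grip_width: 0.0003
```

step_arm --plan '[{"x": 4,"y": 0,"z": 0,"rx": 0,"ry": 0,"rz": 0,"fingers": 0},{"x": 8,"y": 0,"z": 0,"rx": 0,"ry": 0,"rz": 0,"fingers": 0},{"x": 12,"y": 0,"z": 0,"rx": 0,"ry": 0,"rz": 0,"fingers": 0},{"x": 16,"y": 0,"z": 0,"rx": 0,"ry": 0,"rz": 0,"fingers": 0},{"x": 16,"y": 0,"z": 0,"rx": 0,"ry": 0,"rz": 0,"fingers": 0},{"x": 16,"y": 0,"z": 0,"rx": 0,"ry": 0,"rz": 0,"fingers": 0}]'

```text
clock: 11.05
eef_pos: [0.4641, 0.2579, 0.111]
tool_rot: [0.05, -0.705, 0.051, 0.705]
force: [0.2, -0.2, 0.0]
grip_width: 0.0003
```

step_arm --plan '[{"x": 3,"y": 0,"z": 0,"rx": 0,"ry": 0,"rz": 0,"fingers": 0},{"x": 6,"y": 0,"z": 0,"rx": 0,"ry": 0,"rz": 0,"fingers": 0},{"x": 9,"y": 0,"z": 0,"rx": 0,"ry": 0,"rz": 0,"fingers": 0},{"x": 11,"y": 0,"z": 0,"rx": 0,"ry": 0,"rz": 0,"fingers": 0},{"x": 11,"y": 0,"z": 0,"rx": 0,"ry": 0,"rz": 0,"fingers": 0},{"x": 11,"y": 0,"z": 0,"rx": 0,"ry": 0,"rz": 0,"fingers": 0}]'

```text
clock: 11.55
eef_pos: [0.464, 0.2583, 0.1002]
tool_rot: [0.051, -0.705, 0.05, 0.705]
force: [-1.8, -0.0, 5.0]
grip_width: 0.0006
```

step_arm --plan '[{"x": 3,"y": 0,"z": 0,"rx": 0,"ry": 0,"rz": 0,"fingers": 0},{"x": 6,"y": 0,"z": 0,"rx": 0,"ry": 0,"rz": 0,"fingers": 0},{"x": 9,"y": 0,"z": 0,"rx": 0,"ry": 0,"rz": 0,"fingers": 0},{"x": 12,"y": 0,"z": 0,"rx": 0,"ry": 0,"rz": 0,"fingers": 0},{"x": 15,"y": 0,"z": 0,"rx": 0,"ry": 0,"rz": 0,"fingers": 0},{"x": 16.5,"y": 0,"z": 0,"rx": 0,"ry": 0,"rz": 0,"fingers": 0},{"x": 16.5,"y": 0,"z": 0,"rx": 0,"ry": 0,"rz": 0,"fingers": 0},{"x": 16.5,"y": 0,"z": 0,"rx": 0,"ry": 0,"rz": 0,"fingers": 0}]'

```text
clock: 12.22
eef_pos: [0.4632, 0.2584, 0.0837]
tool_rot: [0.05, -0.705, 0.05, 0.706]
force: [-5.1, 0.1, 7.5]
grip_width: 0.0007
```

```bash
python3 - <<'E'
from h import *
plan([.463,.257,.083],-1.71)
a,c,_=snap("side","s10.png"); b,c2,_=snap("scene","sc10.png")
cv2.imwrite("pics/m10.png",np.hstack([cv2.resize(a[140:240,240:340],(400,400),interpolation=2),cv2.resize(b[225:305,225:305],(400,400),interpolation=2)]))
def bl(im,f):
    h=cv2.cvtColor(im,cv2.COLOR_BGR2HSV); m=cv2.inRange(h,*f); n,l,s,cc=cv2.connectedComponentsWithStats(m); return [(x.tolist(),y.round(1).tolist()) for x,y in zip(s[1:],cc[1:]) if x[4]>5]
r=slice(225,305)
sub=b[225:305,225:305]
print("green",bl(sub,((45,80,30),(85,255,255)))); print("red",bl(sub,((0,130,60),(6,255,255))),bl(sub,((174,130,60),(180,255,255))))
s0=cv2.imread("pics/sc8.png")[225:305,225:305]
print("green before",bl(s0,((45,80,30),(85,255,255))))
for nm,i in (("s8",cv2.imread("pics/s8.png")),("s10",a)): print(nm,bl(i[150:300],((100,120,40),(118,255,255))))
E
```

```text
clock 12.22 pos [0.4632 0.2584 0.0837] yaw -1.713 tool axes
 [[-0.   -0.14 -0.99]
 [-0.   -0.99  0.14]
 [-1.    0.    0.  ]] 
F [-5.1  0.1  7.5] w 0.0007
shift [0.7 1.4 0. ] rv [-0.003  0.001 -0.   ]
green [([28, 38, 8, 5, 30], [31.7, 40.1])]
red [([34, 0, 11, 2, 15], [38.3, 0.3]), ([14, 11, 10, 11, 35], [19.7, 15.7]), ([44, 17, 9, 23, 126], [47.5, 26.6]), ([51, 34, 2, 5, 7], [51.4, 36.1]), ([29, 43, 7, 6, 29], [32.1, 45.4])] []
green before [([29, 37, 7, 6, 32], [32.0, 39.5])]
s8 [([282, 49, 22, 23, 337], [293.1, 61.5]), ([475, 55, 13, 20, 116], [481.4, 64.0])]
s10 [([282, 49, 22, 23, 331], [293.2, 61.5]), ([475, 54, 13, 21, 117], [481.3, 63.8])]
```

step_arm --plan '[{"x": 0,"y": 0,"z": 1,"rx": 0,"ry": 0,"rz": 0,"fingers": 0},{"x": 0,"y": 0,"z": 1,"rx": 0,"ry": 0,"rz": 0,"fingers": 0},{"x": 0,"y": 0,"z": 1,"rx": 0,"ry": 0,"rz": 0,"fingers": 0},{"x": 0,"y": 0,"z": 1,"rx": 0,"ry": 0,"rz": 0,"fingers": 0},{"x": 0,"y": 0,"z": 1,"rx": 0,"ry": 0,"rz": 0,"fingers": 0},{"x": 0,"y": 0,"z": 1,"rx": 0,"ry": 0,"rz": 0,"fingers": 0},{"x": 0,"y": 0,"z": 1,"rx": 0,"ry": 0,"rz": 0,"fingers": 0},{"x": 0,"y": 0,"z": 1,"rx": 0,"ry": 0,"rz": 0,"fingers": 0}]'

```text
clock: 12.98
eef_pos: [0.4632, 0.2584, 0.084]
tool_rot: [-0.051, 0.705, -0.05, -0.705]
force: [-3.7, -0.2, 6.7]
grip_width: 0.0005
```

```bash
python3 - <<'E'
from h import *
st=readout.read_state();print(st["eef_pos"],st["force"])
b,_,_=snap("scene","sc11.png"); a=cv2.imread("pics/sc8.png")
for v in range(250,280): print(v,"before",[tuple(int(x) for x in a[v,u]) for u in (252,256,259)],"after",[tuple(int(x) for x in b[v,u]) for u in (252,256,259)])
s,_,_=snap("side"); m=cv2.inRange(cv2.cvtColor(s,cv2.COLOR_BGR2HSV),(100,120,40),(118,255,255)); n,l,q,cc=cv2.connectedComponentsWithStats(m); print([x.round(1) for x,y in zip(cc,q) if 300<y[4]<400])
E
```

```text
[0.46321668 0.25838411 0.08401757] [-3.67214961 -0.17404891  6.65293025]
250 before [(151, 147, 144), (144, 146, 149), (203, 206, 211)] after [(140, 136, 134), (171, 174, 179), (199, 203, 209)]
251 before [(165, 162, 160), (165, 168, 172), (192, 198, 205)] after [(159, 156, 154), (168, 172, 178), (191, 197, 205)]
252 before [(182, 181, 180), (181, 187, 194), (180, 188, 198)] after [(173, 172, 172), (168, 175, 183), (174, 181, 191)]
253 before [(185, 188, 191), (178, 186, 197), (169, 177, 189)] after [(176, 179, 182), (162, 170, 181), (159, 168, 179)]
254 before [(177, 183, 191), (169, 178, 190), (165, 174, 185)] after [(168, 173, 179), (157, 166, 178), (158, 166, 177)]
255 before [(171, 178, 187), (166, 176, 187), (165, 174, 185)] after [(162, 169, 177), (159, 169, 179), (157, 166, 176)]
256 before [(169, 176, 184), (165, 174, 186), (164, 173, 184)] after [(163, 169, 178), (162, 171, 182), (155, 164, 174)]
257 before [(165, 172, 181), (165, 175, 187), (161, 170, 181)] after [(160, 167, 175), (163, 171, 184), (153, 162, 172)]
258 before [(160, 167, 176), (163, 172, 183), (151, 160, 16
[... 1832 characters left out ...]
8, 167, 186)] after [(116, 117, 136), (130, 138, 174), (155, 164, 182)]
275 before [(130, 133, 143), (155, 164, 183), (165, 175, 187)] after [(129, 131, 140), (154, 162, 180), (163, 173, 184)]
276 before [(136, 139, 145), (164, 173, 186), (165, 174, 184)] after [(134, 138, 143), (162, 170, 182), (161, 170, 181)]
277 before [(136, 139, 144), (164, 172, 182), (156, 163, 172)] after [(135, 138, 142), (161, 170, 180), (153, 160, 169)]
278 before [(133, 136, 139), (151, 158, 166), (137, 140, 145)] after [(131, 134, 137), (149, 156, 165), (134, 136, 142)]
279 before [(125, 126, 128), (130, 132, 137), (118, 117, 117)] after [(123, 124, 126), (129, 132, 135), (113, 111, 111)]
[array([293.2, 211.6])]
```

```bash
python3 -c "
from h import *
print(robot.job_done()); s=readout.read_state(); print(s['clock'],s['eef_pos'],s['force'])"
```

```text
the job is handed in; nothing more can be done
None
the job is handed in; nothing more can be done
```

The blue test weight hangs by its handle on the hook, released. The closed fingers are holding the lever about half-way down, and I handed the job in at about 13 s.

- **Weight:** in the side camera its blob stayed at the same pixel (293, 211.5) from release until after the lever press, so it was hanging still.
- **Lever height and force:** fingertips at z = 0.084 m, which is about 0.17 rad from the 106 mm rest height. The upward force was about 7 N, matching the spring at mid-travel.
- **Pointer:** it moved down about 6 pixels in the scene camera, to about the middle of the green band once I allow for it standing in front of the plate. That allowance is an estimate. I could not check it by eye because the picture limit was used up, so this rests on pixel values, the tool height and the force.
- **Other notes:** about 4 N of sideways friction remained on the fingers at the end. The coarse side and scene views put the hook's heading about 0.15 rad off the close wrist view. I used the wrist view, and the handle went over the hook without touching it.

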